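# Start up the soldering bench in order

### The arm

A 7-joint arm with a two-finger parallel gripper is mounted at the origin on the work surface. World frame = base frame: x ahead of the robot, y to its left, z up, the work surface at z = 0. Lengths are in m, angles in rad, forces in N, time in s.
With the tool pointing down it reaches from about 0.4 to 0.925 m from the base axis. Payload 5.6 kg.
Tool frame: the origin (TCP) lies at the very end of the fingers, on their centre line; the grasp point (between the pads) lies 19 mm behind it; x points along the fingers, y is the direction in which the jaws open and shut, and the axes are right-handed (so a half turn about x gives the same grasp; the last joint's range is limited). The gripper opens to 85 mm and grips with 20 to 120 N. Pads are 22 mm wide; open, the fingers measure 114 mm over their backs; the gripper's body (76 mm by 85 mm) begins 54 mm behind the grasp point. The pads swing forward as they close: fully open they stand 13 mm farther back than shut.
Start: joints at [-1.235, 0.468, -0.012, 1.603, 0.006, 1.071, -0.056], TCP at [0.24, 0.604, 0.231] pointing down, gripper open.
Joint ranges: [-2.53, 2.53], [-0.31, 2.02], [-1.57, 1.55], [0.28, 2.44], [-1.29, 4.43], [0.15, 1.84], [-2.92, 2.92]. Speed limits (rad/s): [2.57, 2.57, 3.14, 3.14, 3.14, 3.14, 3.14].

### API

Orientations are given as a rotation vector (axis times angle).
In Python, from station import sense, camera, get_calibration, finish_job gives the robot as it stands.
- The arm moves only by the shell command python3 -m pendant 'ROWS' [FORCE]. ROWS is JSON, a list that holds one entry, the list of rows, each a list of 5 numbers: the shift along the tool's x, y, z in mm, then the turn about the tool's x in degrees, then the opening, from -1 (shut) to 1 (fully open). In form: [[[tx, ty, tz, yaw, claw], ...]]. A call has 1 to 20 rows; each row is the pose to reach, as a shift and turn from the pose measured when the call began, along the tool's axes at that moment; what a row does not reach only later rows make up. A row lasts 1/8 s, in which the tool goes at most 62.5 mm and 10.7 degrees, less where a joint would pass 70% of its speed; a pose out of reach is approached as far as the arm can. A call with a gripper value outside its range is refused whole. The fingers move at their own pace and stop on an object; FORCE is the grip in N (left out, the last holds). Time passes only in rows, so rows that repeat a pose let the fingers close. It gives the time, the measured TCP pose, the force and the opening at its end, in the units of the state.
- sense(): the state, without advancing time (a new reading comes with each control period).
- camera(name): name is "side" or "top"; returns (picture, depth): 420x560x3 uint8, blue, green, red; 420x560 float32, m along the optical axis (not along the pixel's ray), 0 where there is no reading.
- get_calibration(name): a dict with "intrinsics" (3x3 intrinsics, pixels), "view" (4x4, takes a point from world to camera coordinates). Camera axes: x right, y up, looking along -z (the intrinsics and any distortion apply to the point x, -y, -z); pixel columns grow to the right and rows downward; lengths in m; the calibration is good to about 2 mm. A picture is of the moment at which its call begins. get_calibration takes no time and is no camera call.
- finish_job(): hands the job in, once; it reports no verdict.
The state is a dict: "time": time; "joint_positions": joint angles; "qd": joint speeds; "joint_efforts": joint torques, N m; "position": TCP position; "eef_rot": TCP orientation; "wrist_force": force on the tool from outside, world axes, zero at the start; "torque": the same for the moment, N m; "width": finger opening in m.
Only numpy, scipy, OpenCV 4.12 (cv2) and the standard library are available. Lean on these libraries where they do the work, as an engineer would, in place of code of your own. Each camera call takes 0.05 s, during which the arm holds its last target.

### The job

Start up this soldering bench by pushing in the round white key on top of three units, in this order: first the fume extractor, then the soldering station, then the preheating plate. Press each one gently with a fingertip until it is right in and stays in. Leave the power supply's key out, do not shove, tip or lift any unit, and leave the other things on the bench alone.

Things in the scene. Friction and masses are not known exactly. Their poses are not given: they have to be found in the camera images.
- extractor: Fume extractor: grey box 120 x 140 x 115 mm high with a large round wire fan grille (88 mm across, up to 5 mm proud) on its top. Loose, about 0.8 to 1.6 kg. Origin: centre of its underside; z up, x and y along its sides (140 mm along y). Its key stands at y = +48 mm, x = 0.
- extractor_key_top (a point): Centre of the top face of the fume extractor's key, a plain white round cap 24 mm across standing about 18 to 20 mm proud of the unit's top (115 mm above the table); the point moves down with the key. The cap is rubber-cushioned: it gives 2 mm before the key moves, up to 6 mm (9 N) at the stop, and springs back; pressing it 10 to 12 mm down puts the key well in, beyond 14 mm it is hard.
- extractor_key (a joint): How far that key has been pushed in, m: 0 is fully out, 0.010 is the stop; at the start it reads 0 to 0.002. It slides straight down against about 3 N of friction, has no spring, and stays where it is left. It is in beyond 0.006.
- station: Soldering station: box 120 x 140 x 95 mm high with a soldering iron lying along x in two forks on its top (iron reaches 33 mm above the top and 15 mm beyond both ends of the box). Loose, about 0.8 to 1.6 kg. Origin: centre of its underside; z up, x and y along its sides (140 mm along y). Its key stands at y = +45 mm, x = 0.
- station_key_top (a point): Centre of the top face of the soldering station's key, a plain white round cap 24 mm across standing about 18 to 20 mm proud of the unit's top (95 mm above the table); the point moves down with the key. The cap is rubber-cushioned: it gives 2 mm before the key moves, up to 6 mm (9 N) at the stop, and springs back; pressing it 10 to 12 mm down puts the key well in, beyond 14 mm it is hard.
- station_key (a joint): How far that key has been pushed in, m: 0 is fully out, 0.010 is the stop; at the start it reads 0 to 0.002. It slides straight down against about 3 N of friction, has no spring, and stays where it is left. It is in beyond 0.006.
- preheater: Preheating plate: the lowest box, 120 x 140 x 80 mm high, with a ribbed dark square plate (104 x 88 mm, up to 7 mm proud) on its top. Loose, about 0.8 to 1.6 kg. Origin: centre of its underside; z up, x and y along its sides (140 mm along y). Its key stands at y = +49 mm, x = 0.
- preheater_key_top (a point): Centre of the top face of the preheating plate's key, a plain white round cap 24 mm across standing about 18 to 20 mm proud of the unit's top (80 mm above the table); the point moves down with the key. The cap is rubber-cushioned: it gives 2 mm before the key moves, up to 6 mm (9 N) at the stop, and springs back; pressing it 10 to 12 mm down puts the key well in, beyond 14 mm it is hard.
- preheater_key (a joint): How far that key has been pushed in, m: 0 is fully out, 0.010 is the stop; at the start it reads 0 to 0.002. It slides straight down against about 3 N of friction, has no spring, and stays where it is left. It is in beyond 0.006.
- supply: Bench power supply, to be left off: grey box 120 x 140 x 110 mm high with a row of narrow vent slots and two small dark terminal posts (16 mm tall) on its top. Loose, about 0.8 to 1.6 kg. Origin: centre of its underside; z up, x and y along its sides (140 mm along y). Its key stands at y = +47 mm, x = 0.
- supply_key_top (a point): Centre of the top face of the power supply's key, a plain white round cap 24 mm across standing about 18 to 20 mm proud of the unit's top (110 mm above the table); the point moves down with the key. The cap is rubber-cushioned: it gives 2 mm before the key moves, up to 6 mm (9 N) at the stop, and springs back; pressing it 10 to 12 mm down puts the key well in, beyond 14 mm it is hard.
- supply_key (a joint): How far that key has been pushed in, m: 0 is fully out, 0.010 is the stop; at the start it reads 0 to 0.002. It slides straight down against about 3 N of friction, has no spring, and stays where it is left. Must stay out.
- spool: Bystander, loose, to be left alone. Metal solder spool standing on end, 56 mm across, 46 mm high; origin under its centre.
- jar: Bystander, loose, to be left alone. Small lidded jar, 44 mm across, 55 mm high; origin under its centre.
- pliers: Bystander, loose, to be left alone. Pliers with yellow handles lying flat, about 160 mm long along x, 12 mm thick; origin at the table near the middle.
- tin: Bystander, loose, to be left alone. Open steel bowl, 76 mm across, 30 mm high; origin under its centre.
- tape: Bystander, loose, to be left alone. Roll of clear tape lying flat, 90 mm across, 25 mm high; origin under its centre.
- driver: Bystander, loose, to be left alone. Screwdriver lying along its x, handle to -x; origin on the table under it.
There are look-alikes about, which are no part of the job. Leave any pink look-alike of the station alone.

How it is judged:
On the way, in this order (a step that is already met when the one before it is completed fails the run):
1. the fume extractor's key is in (value of joint extractor_key above 0.006 m), for 0.1 s.
2. the soldering station's key is in (value of joint station_key above 0.006 m), for 0.1 s.
3. the preheating plate's key is in (value of joint preheater_key above 0.006 m), for 0.1 s.
At the end, for the whole second after the job is handed in: The keys of the fume extractor, soldering station and preheating plate are each more than 6 mm in, the power supply's key less than 3.5 mm in; every unit is upright, at rest and within 25 mm of where it stood, and the other things within 30 mm (value of joint each of extractor_key, station_key, preheater_key above 0.006 m and value of joint supply_key below 0.0035 m and distance of each of extractor, station, preheater, supply from where it was at the start of the episode below 0.025 m and angle between each of extractor, station, preheater, supply's own z axis and vertical below 0.1 rad and linear speed of each of extractor, station, preheater, supply below 0.02 m/s and distance of each of spool, jar, pliers, tin, tape, driver from where it was at the start of the episode below 0.03 m); the robot touches nothing.
It fails at once if a key is pushed in before its turn (order: fume extractor, soldering station, preheating plate) ((value of joint station_key above 0.0035 m and value of joint extractor_key below 0.006 m) or (value of joint preheater_key above 0.0035 m and value of joint station_key below 0.006 m)).
It fails at once if the power supply's key is pushed (value of joint supply_key above 0.0035 m).
It fails at once if a unit is pressed harder than 30 N (contact force between any of the fingers, the arm and extractor above 30 N or contact force between any of the fingers, the arm and station above 30 N or contact force between any of the fingers, the arm and preheater above 30 N or contact force between any of the fingers, the arm and supply above 30 N).
It fails at once if a unit is shoved or lifted by more than 25 mm, or tipped (distance of any of extractor, station, preheater, supply from where it was at the start of the episode above 0.025 m or angle between any of extractor, station, preheater, supply's own z axis and vertical above 0.15 rad).
It fails at once if another thing on the bench is moved by more than 30 mm or lifted (distance of any of spool, jar, pliers, tin, tape, driver from where it was at the start of the episode above 0.03 m).
It also fails if it takes over 51 s, if anything falls off the work surface, if the arm or the gripper's body presses on something with over 40 N, if the wrist force passes 120 N, or if a joint passes its speed limit or range.

## Working session

There is one attempt and no reset: what is moved stays moved. The work goes in short steps, Python scripts to look and compute and a shell command to move; the robot and the scene stay as the last step left them, time stands still between calls to the robot, and variables do not carry over. Pictures are saved under pics/ and viewed, and the job is handed in when it is done.

```bash
mkdir -p pics; ls; python3 - <<'E'
from station import *
import cv2,numpy as np
for n in("top","side"):
    p,d=camera(n); cv2.imwrite(f"pics/{n}0.png",p); np.savez(f"{n}0.npz",p=p,d=d)
    c=get_calibration(n); print(n,{k:np.round(v,4).tolist() if not isinstance(v,str) else v for k,v in c.items()})
print(sense())
E
```

```text
pics
top {'intrinsics': [[413.2526, 0.0, 280.3085], [0.0, 413.2526, 209.9996], [0.0, 0.0, 1.0]], 'view': [[0.0145, -0.9999, 0.0031, -0.0741], [0.9992, 0.0146, 0.038, -0.5382], [-0.0381, 0.0026, 0.9993, -1.488], [0.0, 0.0, 0.0, 1.0]]}
side {'intrinsics': [[392.7499, 0.0, 279.822], [0.0, 392.7499, 208.8568], [0.0, 0.0, 1.0]], 'view': [[0.8795, -0.4752, -0.0244, -0.5086], [0.2693, 0.4548, 0.8489, -0.2174], [-0.3923, -0.7532, 0.5279, -1.0645], [0.0, 0.0, 0.0, 1.0]]}
{'time': 0.1, 'joint_positions': array([-1.23498942,  0.4683005 , -0.01158388,  1.60352496,  0.00593275,
        1.07139061, -0.05630283]), 'qd': array([ 0.00050367, -0.00153574, -0.00175182, -0.00335342, -0.00131128,
       -0.00120575,  0.00109988]), 'joint_efforts': array([ 1.50826410e-03, -5.33515942e+01,  2.15602125e-02, -2.51964462e+01,
        1.14729107e-02,  4.25295453e-03, -2.50731489e-05]), 'position': array([0.240249  , 0.60343661, 0.23042888]), 'eef_rot': array([ 0.29605267,  1.55051164, -0.29853345]), 'wrist_force': array([ 0.23547668, -0.63353369, -0.56677544]), 'torque': array([ 0.00859117, -0.02725471, -0.01671184]), 'width': 0.08589851281164212}
```

View pics/top0.png

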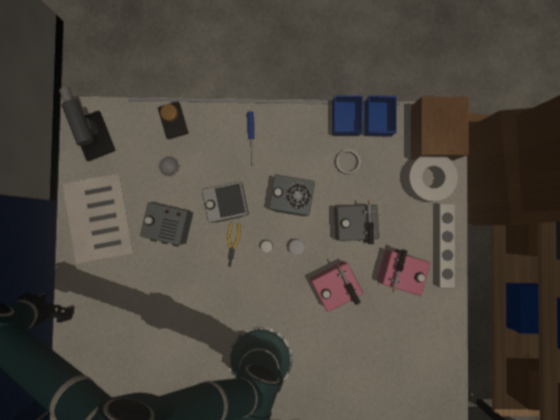

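View pics/side0.png

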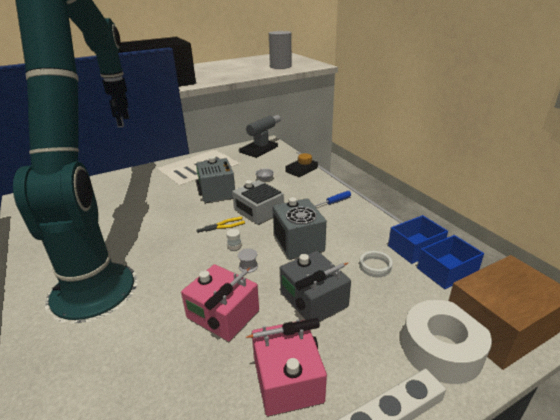

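Top view, candidates: the grille box (291,195) is the extractor and the dark grey box with an iron (355,222) is the station. The plate box (225,201) is the preheater and the slotted box (166,224) is the supply. The pink look-alikes at (337,285) and (404,270) are excluded. Next I'll measure the caps and check them in a crop.

```bash
cat > h.py <<'E'
import numpy as np,cv2
from station import *
def ray(n,u,v):
    c=get_calibration(n);K=np.array(c["intrinsics"]);V=np.array(c["view"])
    d=np.linalg.inv(K)@[u,v,1]; d=np.array([d[0],-d[1],-d[2]])
    R=V[:3,:3]; return -R.T@V[:3,3], R.T@d
def onplane(n,u,v,z):
    o,d=ray(n,u,v); return o+d*(z-o[2])/d[2]
def proj(n,P):
    c=get_calibration(n);K=np.array(c["intrinsics"]);V=np.array(c["view"])
    p=V[:3,:3]@P+V[:3,3]; q=K@[p[0],-p[1],-p[2]]; return q[:2]/q[2]
E
python3 - <<'E'
from h import *
f=np.load("top0.npz");p,d=f["p"],f["d"]
cv2.imwrite("pics/topc.png",cv2.resize(p[165:265,130:390],None,fx=3,fy=3,interpolation=cv2.INTER_CUBIC))
g=np.load("side0.npz")["p"]
cv2.imwrite("pics/sidec.png",cv2.resize(g[140:330,170:370],None,fx=3,fy=3,interpolation=cv2.INTER_CUBIC))
for n,im,rois in(("top",p,dict(ext=(278,192),sta=(337,222),pre=(209,204),sup=(150,220))),("side",g,dict(ext=(293,203),sta=(304,260),pre=(249,185),sup=(203,163)))):
    hsv=cv2.cvtColor(im,cv2.COLOR_BGR2HSV)
    for k,(u,v) in rois.items():
        r=hsv[v-12:v+13,u-12:u+13]; mx=np.percentile(r[...,2],98); m=((r[...,2]>mx*0.8)&(r[...,1]<90)).astype(np.uint8)
        N,L,S,C=cv2.connectedComponentsWithStats(m)
        print(n,k,mx,[(S[i].tolist(),np.round(C[i]+[u-12,v-12],2).tolist()) for i in range(1,N) if S[i][4]>15])
E
```

```text
top ext 134.51999999999998 [([9, 9, 6, 6, 32], [277.5, 191.5])]
top sta 138.51999999999998 [([0, 0, 4, 25, 76], [326.18, 222.61]), ([18, 10, 6, 7, 31], [345.52, 222.77])]
top pre 127.0 [([0, 0, 23, 25, 267], [204.78, 208.01]), ([6, 0, 13, 10, 87], [209.15, 195.49]), ([10, 9, 6, 7, 32], [209.34, 204.0])]
top sup 123.0 [([0, 0, 8, 25, 123], [140.28, 217.41]), ([7, 9, 7, 7, 33], [147.88, 219.88])]
side ext 199.55999999999995 [([1, 0, 24, 11, 204], [293.59, 195.07])]
side sta 205.0 [([8, 6, 8, 6, 39], [303.74, 256.56])]
side pre 194.51999999999998 [([0, 0, 24, 22, 275], [245.12, 180.34])]
side sup 210.0 [([0, 0, 25, 21, 248], [201.21, 157.42])]
```

View pics/topc.png

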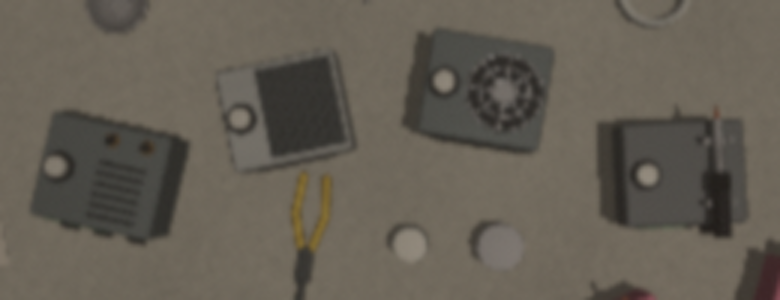

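View pics/sidec.png

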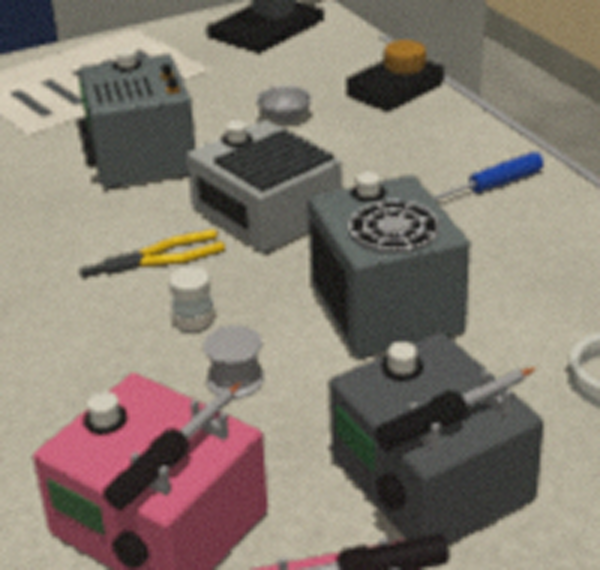

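The crops show white caps in the top view at the extractor (277.5,191.5), station (345.5,222.8) and preheater (209.3,204.0). The features match the descriptions: grille, iron on grey, ribbed plate.

```bash
python3 - <<'E'
from h import *
from scipy.spatial.transform import Rotation as R
f=np.load("top0.npz");d=f["d"]
T=dict(ext=(277.5,191.5,.134),sta=(345.5,222.8,.114),pre=(209.3,204.,.099),sup=(147.9,219.9,.129))
S=dict(ext=(292.3,199.5),sta=(304.0,256.5),pre=(248.7,182.7))
s=sense();M=R.from_rotvec(s["eef_rot"]).as_matrix();print(np.round(M,3).tolist())
for k,(u,v,z) in T.items():
    P=onplane("top",u,v,z); o,r=ray("top",u,v)
    dd=d[int(round(v))-1:int(round(v))+2,int(round(u))-1:int(round(u))+2]
    print(k,np.round(P,4),"depthpt",np.round(o+r*np.median(dd),4), end=' ')
    if k in S:
        o2,r2=ray("side",*S[k]); A=np.stack([r,-r2],1);t=np.linalg.lstsq(A,o2-o,rcond=None)[0]
        print("tri",np.round((o+r*t[0]+o2+r2*t[1])/2,4),np.linalg.norm(o+r*t[0]-o2-r2*t[1]).round(4),"sideplane",onplane("side",*S[k],z).round(4),end='')
    print("tool",np.round(M.T@(P-s["position"])*1000,1))
E
```

```text
[[-0.001, 0.37, 0.929], [-0.001, 0.929, -0.37], [-1.0, -0.002, 0.0]]
ext [ 0.596  -0.0557  0.134 ] depthpt [ 0.5963 -0.0557  0.1314] tri [ 0.5957 -0.0553  0.1302] 0.0014 sideplane [ 0.5919 -0.0607  0.134 ]tool [  97.2 -480.6  574.4]
sta [ 0.4953 -0.2864  0.114 ] depthpt [ 0.4953 -0.2867  0.1125] tri [ 0.4953 -0.2868  0.1121] 0.0 sideplane [ 0.4941 -0.2888  0.114 ]tool [ 117.6 -732.2  566.1]
pre [0.5528 0.1765 0.099 ] depthpt [0.5527 0.1763 0.0999] tri [0.5533 0.1774 0.0927] 0.0005 sideplane [0.549  0.1663 0.099 ]tool [ 131.9 -280.9  448.3]
sup [0.4952 0.3747 0.129 ] depthpt [0.4952 0.3747 0.1291] tool [ 101.6 -118.   321.5]
```

```bash
python3 -m pendant '[[[-5,-12,15,0,-1],[-5,-40,48,0,-1],[-5,-78,93,0,-1],[-5,-118,140,0,-1],[-5,-158,188,0,-1],[-5,-198,236,0,-1],[-5,-238,284,0,-1],[-5,-278,332,0,-1],[-5,-318,380,0,-1],[-5,-358,428,0,-1],[-5,-398,476,0,-1],[0,-435,520,0,-1],[10,-460,550,0,-1],[25,-475,567,0,-1],[45,-480,574,0,-1],[65,-480,574,0,-1],[70,-480,574,0,-1],[70,-480,574,0,-1]]]' 20
python3 - <<'E'
from h import *
for n in("top","side"):
    p,d=camera(n); cv2.imwrite(f"pics/{n}1.png",p)
g=cv2.imread("pics/side1.png");cv2.imwrite("pics/s1c.png",cv2.resize(g[120:280,220:380],None,fx=3.5,fy=3.5,interpolation=cv2.INTER_CUBIC))
print(sense())
E
```

```text
time: 2.35
position: [0.5956, -0.0544, 0.1611]
eef_rot: [0.296, 1.551, -0.298]
wrist_force: [-0.0, 0.0, 0.9]
width: 0.0002
{'time': 2.45, 'joint_positions': array([-0.20665712,  0.46655827,  0.31475001,  1.81010881, -0.17821336,
        0.8918403 ,  1.38142841]), 'qd': array([ 0.00061092, -0.00478176,  0.00148673, -0.00289654,  0.0010552 ,
       -0.00120971,  0.00030817]), 'joint_efforts': array([ 1.23719161e-02, -4.79593956e+01,  3.96989912e+00, -2.16564077e+01,
        1.28138222e-02,  1.16917168e-02,  4.67318441e-04]), 'position': array([ 0.59633   , -0.05457817,  0.16202594]), 'eef_rot': array([ 0.29572891,  1.54938523, -0.29763384]), 'wrist_force': array([-0.68758114, -0.39851467,  0.85438375]), 'torque': array([0.00228535, 0.02647321, 0.03496331]), 'width': -9.288742440106339e-05}
```

View pics/s1c.png

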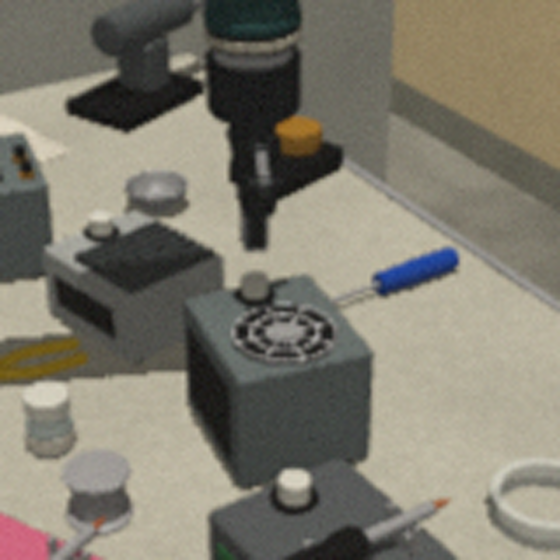

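View pics/top1.png

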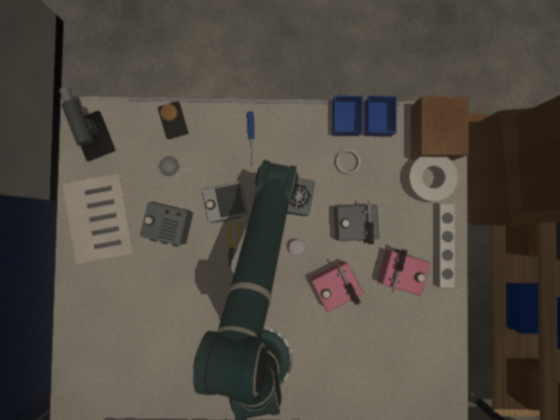

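The fingertip at crop (254,245) hangs directly above the cap at (254,285), so I'll descend and watch the force.

```bash
python3 -m pendant '[[[10,0,0,0,-1],[20,0,0,0,-1],[24,0,0,0,-1],[27,0,0,0,-1],[30,0,0,0,-1],[30,0,0,0,-1]]]'
```

```text
time: 3.2
position: [0.5964, -0.0547, 0.1321]
eef_rot: [0.296, 1.549, -0.298]
wrist_force: [-1.2, 0.0, 2.2]
width: 0.0004
```

```bash
python3 -m pendant '[[[2,0,0,0,-1],[4,0,0,0,-1],[6,0,0,0,-1],[6,0,0,0,-1]]]'
```

```text
time: 3.7
position: [0.5964, -0.0547, 0.126]
eef_rot: [0.296, 1.549, -0.298]
wrist_force: [-1.4, 0.3, 2.6]
width: -0.0001
```

```bash
python3 -m pendant '[[[2,0,0,0,-1],[4,0,0,0,-1],[4,0,0,0,-1]]]'
```

```text
time: 4.08
position: [0.5965, -0.0547, 0.1221]
eef_rot: [0.296, 1.549, -0.298]
wrist_force: [-0.8, 0.3, 4.0]
width: -0.0002
```

```bash
python3 -m pendant '[[[1,0,0,0,-1],[1,0,0,0,-1]]]'; python3 -m pendant '[[[1,0,0,0,-1],[1,0,0,0,-1]]]'
```

```text
time: 4.32
position: [0.5965, -0.0546, 0.1213]
eef_rot: [0.296, 1.549, -0.298]
wrist_force: [-1.7, 0.3, 4.9]
width: 0.0
time: 4.58
position: [0.5965, -0.0547, 0.1207]
eef_rot: [0.296, 1.549, -0.297]
wrist_force: [-1.9, 1.2, 7.0]
width: 0.0001
```

```bash
python3 -m pendant '[[[-20,0,0,0,-1],[-50,0,0,0,-1],[-60,-15,0,0,-1],[-60,-50,-2,0,-1],[-60,-95,-4,0,-1],[-60,-140,-5,0,-1],[-60,-185,-6,0,-1],[-60,-225,-8,0,-1],[-55,-245,-8,0,-1],[-40,-253,-8,0,-1],[-25,-253,-8,0,-1],[-16,-253,-8,0,-1],[-16,-253,-8,0,-1]]]'
python3 - <<'E'
from h import *
for n in("top","side"):
    p,d=camera(n); cv2.imwrite(f"pics/{n}2.png",p)
g=cv2.imread("pics/side2.png");cv2.imwrite("pics/s2c.png",cv2.resize(g[160:320,230:390],None,fx=3.5,fy=3.5,interpolation=cv2.INTER_CUBIC))
print(sense()['position'],sense()['wrist_force'])
E
```

```text
time: 6.2
position: [0.4955, -0.2855, 0.1355]
eef_rot: [0.295, 1.552, -0.296]
wrist_force: [0.2, 0.3, -0.6]
width: -0.0002
[ 0.49612034 -0.28625609  0.13681307] [-0.19803206 -0.32540404 -0.89528317]
```

View pics/s2c.png

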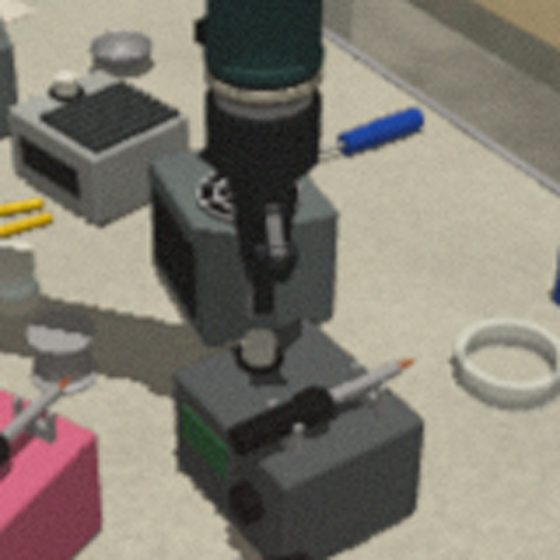

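The fingertip at crop (262,300) is over the station cap at (260,345). The extractor press ended about 12–13 mm down, with the force rising as it does at the stop.

```bash
python3 -m pendant '[[[10,0,0,0,-1],[18,0,0,0,-1],[22,0,0,0,-1],[25,0,0,0,-1],[28,0,0,0,-1],[31,0,0,0,-1],[31,0,0,0,-1]]]';python3 -m pendant '[[[2,0,0,0,-1],[4,0,0,0,-1],[4,0,0,0,-1]]]'
```

```text
time: 7.18
position: [0.496, -0.2862, 0.1057]
eef_rot: [0.295, 1.55, -0.296]
wrist_force: [-1.1, 1.4, 2.4]
width: -0.0002
time: 7.55
position: [0.4962, -0.2864, 0.1018]
eef_rot: [0.295, 1.549, -0.296]
wrist_force: [-0.6, 0.4, 4.5]
width: -0.0001
```

```bash
python3 -m pendant '[[[1,0,0,0,-1],[1,0,0,0,-1]]]'; python3 -m pendant '[[[1,0,0,0,-1],[1,0,0,0,-1]]]'
python3 - <<'E'
from h import *
from scipy.spatial.transform import Rotation as R
s=sense();M=R.from_rotvec(s["eef_rot"]).as_matrix()
print(M.T@(np.array([.553,.1767,.099])-s["position"])*1000)
E
```

```text
time: 7.8
position: [0.4962, -0.2864, 0.1011]
eef_rot: [0.295, 1.549, -0.296]
wrist_force: [-1.7, 2.2, 6.1]
width: -0.0001
time: 8.05
position: [0.4962, -0.2864, 0.1005]
eef_rot: [0.296, 1.549, -0.296]
wrist_force: [-2.2, 1.8, 6.3]
width: 0.0
[   1.25887728  451.41462991 -117.77905455]
```

```bash
python3 -m pendant '[[[-20,0,0,0,-1],[-50,0,0,0,-1],[-80,15,-4,0,-1],[-85,50,-13,0,-1],[-85,95,-25,0,-1],[-85,140,-37,0,-1],[-85,185,-48,0,-1],[-85,230,-60,0,-1],[-85,275,-72,0,-1],[-85,320,-84,0,-1],[-85,365,-96,0,-1],[-80,405,-107,0,-1],[-70,435,-115,0,-1],[-55,449,-118,0,-1],[-40,451,-118,0,-1],[-28,451,-118,0,-1],[-25,451,-118,0,-1],[-25,451,-118,0,-1]]]'
python3 - <<'E'
from h import *
for n in("top","side"):
    p,d=camera(n); cv2.imwrite(f"pics/{n}3.png",p); np.savez(n+"3.npz",p=p,d=d)
g=cv2.imread("pics/side3.png");cv2.imwrite("pics/s3c.png",cv2.resize(g[130:320,190:370],None,fx=3.1,fy=3.1,interpolation=cv2.INTER_CUBIC))
print(sense()['position'],sense()['wrist_force'])
E
```

```text
time: 10.3
position: [0.5528, 0.1754, 0.1252]
eef_rot: [0.296, 1.549, -0.298]
wrist_force: [0.3, 0.4, -0.7]
width: 0.0003
[0.5530811  0.17597265 0.12580283] [ 0.12171487 -0.05008532 -0.5007489 ]
```

View pics/s3c.png

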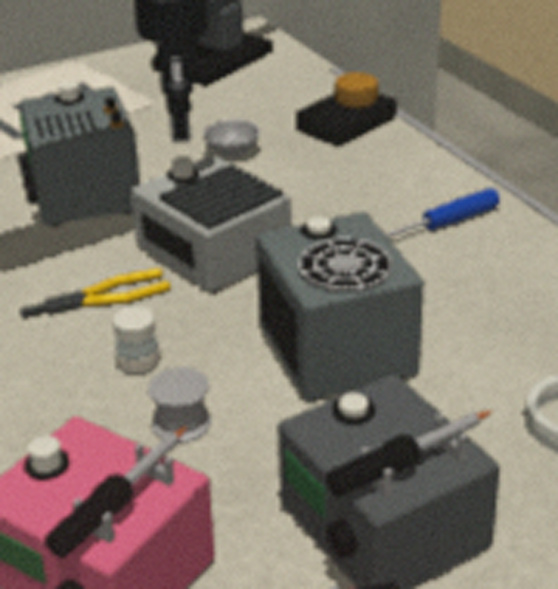

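The extractor cap (318,225) and station cap (352,405) now sit clearly lower than before. The fingertip (180,138) is above the preheater cap (183,165), so I'll press.

```bash
python3 -m pendant '[[[10,0,0,0,-1],[20,0,0,0,-1],[24,0,0,0,-1],[28,0,0,0,-1],[32,0,0,0,-1],[35,0,0,0,-1],[35,0,0,0,-1]]]';python3 -m pendant '[[[2,0,0,0,-1],[4,0,0,0,-1],[4,0,0,0,-1]]]'
```

```text
time: 11.28
position: [0.5531, 0.176, 0.0907]
eef_rot: [0.296, 1.548, -0.297]
wrist_force: [-1.4, -0.2, 1.9]
width: 0.0004
time: 11.65
position: [0.5533, 0.1761, 0.0869]
eef_rot: [0.297, 1.548, -0.296]
wrist_force: [-1.0, 0.2, 5.1]
width: -0.0001
```

```bash
python3 -m pendant '[[[1,0,0,0,-1],[1,0,0,0,-1]]]'; python3 -m pendant '[[[1,0,0,0,-1],[1,0,0,0,-1]]]'
```

```text
time: 11.9
position: [0.5533, 0.176, 0.0862]
eef_rot: [0.297, 1.548, -0.296]
wrist_force: [-2.6, -0.3, 5.2]
width: -0.0002
time: 12.15
position: [0.5533, 0.1761, 0.0856]
eef_rot: [0.297, 1.548, -0.296]
wrist_force: [-3.5, -0.6, 6.8]
width: 0.0003
```

```bash
python3 -m pendant '[[[-20,0,0,0,-1],[-60,0,0,0,-1],[-110,0,0,0,-1],[-150,8,-12,0,-1],[-160,30,-46,0,-1],[-160,58,-90,0,-1],[-160,86,-135,0,-1],[-160,115,-180,0,-1],[-160,144,-225,0,-1],[-160,172,-270,0,-1],[-160,200,-315,0,-1],[-160,230,-360,0,-1],[-160,255,-400,0,-1],[-160,270,-425,0,-1],[-160,275,-435,0,-1],[-160,275,-435,0,-1],[-160,275,-435,0,-1]]]'
python3 - <<'E'
from h import *
T=dict(ext=(277.5,191.5),sta=(345.5,222.8),pre=(209.3,204.),sup=(147.9,219.9))
a=np.load("top0.npz")
for n in("top","side"):
    p,d=camera(n); cv2.imwrite(f"pics/{n}4.png",p); np.savez(n+"4.npz",p=p,d=d)
    if n=="top":
        for k,(u,v) in T.items():
            s=np.s_[int(round(v))-1:int(round(v))+2,int(round(u))-1:int(round(u))+2]
            print(k,"cap drop mm",1000*(np.median(d[s])-np.median(a["d"][s])))
g=cv2.imread("pics/side4.png");cv2.imwrite("pics/s4c.png",cv2.resize(g[130:320,190:370],None,fx=3.1,fy=3.1,interpolation=cv2.INTER_CUBIC))
t=cv2.imread("pics/top4.png");t0=a["p"]
df=cv2.absdiff(t,t0);cv2.imwrite("pics/cmp4.png",np.vstack([cv2.resize(t[90:310,60:430],(740,440))]))
cv2.imwrite("pics/diff4.png",np.clip(df*3.,0,255).astype(np.uint8))
print(sense()['position'],sense()['wrist_force'])
E
```

```text
time: 14.28
position: [0.2519, 0.591, 0.2448]
eef_rot: [0.298, 1.547, -0.298]
wrist_force: [-0.1, -1.4, -0.1]
width: 0.0001
ext cap drop mm 7.5240135
sta cap drop mm 8.051872
pre cap drop mm 9.170771
sup cap drop mm 0.385046
[0.25177808 0.59117743 0.24503027] [ 0.36175423 -0.25904853  1.2731186 ]
```

View pics/s4c.png

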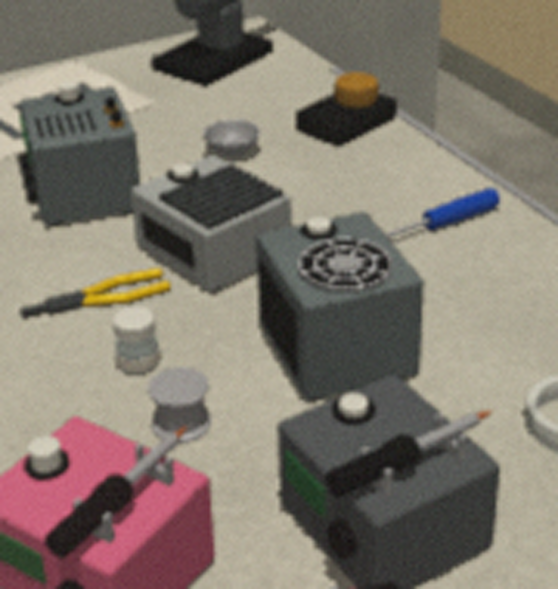

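View pics/diff4.png

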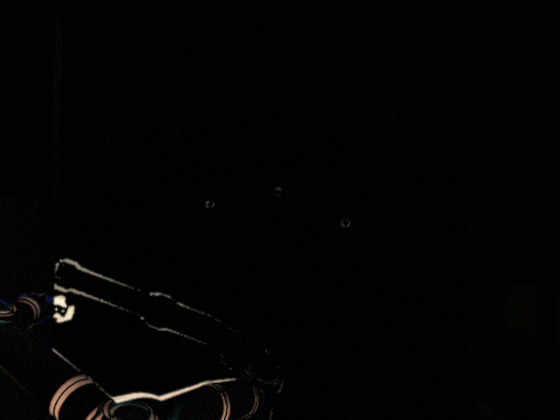

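The difference picture shows only the three pressed caps at (210,204), (278,191) and (346,223), plus the arm; nothing else moved. The measured cap drops are 7.5, 8.1 and 9.2 mm, and 0.4 mm for the supply.

```bash
python3 -c "
from station import *
print(finish_job())"
```

```text
the job is handed in; nothing more can be done
None
```

I pressed the three keys in order with the closed fingertips: fume extractor, soldering station, then preheating plate. I then moved the arm clear and handed the job in at about 14.5 s.

- **Press force:** each key was pressed until the force rose as it does at the stop. The highest readings were about 6–7 N.
- **Key travel:** the top camera's depth showed the caps down 7.5 mm (extractor), 8.1 mm (station) and 9.2 mm (preheater). The supply's cap changed by 0.4 mm, which I take as noise. Depth was only good to about 1–2 mm, so the extractor's 7.5 mm has the smallest margin over the 6 mm limit. Its stop-like force points to about 9 mm.
- **Other things on the bench:** the before/after top picture showed no change except those three caps and the arm.
- **Disagreement:** the two cameras differed by 4–6 mm on the heights of the extractor and preheater caps. The forces at contact fitted the described heights, and I went by those.

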